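# Sort cut parts into the sample trays of a welding table

## Robot

A 6-joint arm with a two-finger parallel gripper is mounted at the origin on the work surface. World frame = base frame: x ahead of the robot, y to its left, z up, the work surface at z = 0. Lengths are in mm, angles in rad, forces in N, time in s.
With the tool pointing down it reaches from about 300 to 775 mm from the base axis. Payload 14.6 kg.
Tool frame: the origin (TCP) lies on the centre line of the jaws, within the pads' length; the fingertips stand ahead of it and the grasp point (between the pads) is the TCP (manip.tip_reach is the z of the fingertips in the tool frame, in mm); z points along the fingers, y is the direction in which the jaws open and shut (so a half turn about z gives the same grasp; the last joint's range is limited). The gripper opens to 94 mm and grips with 3 to 60 N. Pads are 16 mm wide; open, the fingers measure 119 mm over their backs; the gripper's body (75 mm by 177 mm) begins 78 mm behind the grasp point.
Start: joints at [-1.375, 0.3, 1.521, -0, 1.321, -0.067], TCP at [142.875, -531.108, 224.446] pointing down, gripper open.
Joint ranges: [-3.03, 3.03], [-0.79, 2.21], [0.23, 2.52], [-1.04, 4.18], [0, 3.07], [-2.55, 2.55]. Speed limits (rad/s): [2.22, 2.22, 2.57, 3.14, 3.14, 3.14].

## Interface

Orientations are given as [roll, pitch, yaw] about the fixed x, y, z axes, in that order (R = Rz(yaw) Ry(pitch) Rx(roll)).
In Python, from cell import manip, camera, search_frame, masks_of, tip_of gives the robot as it stands.
- The arm moves only by the tool send_rows, never from a script. Its argument "plan" is a list of rows, each an object with "travel": the shift along the tool's x, y, z in mm, a list of three; "delta_rot": the turn, a rotation vector about the tool's x, y, z in degrees, a list of three; "fingers": the gripper's target within -1 to 1 (shut at 1, half-way at 0, fully open at -1). In form: [{"travel": [dx, dy, dz], "delta_rot": [wx, wy, wz], "fingers": fingers}, ...]. A call has 1 to 20 rows; each row shifts and turns the commanded pose from where the row before left it, along the tool's axes as they then stand; what a row does not reach is not made up. A row lasts 1/8 s, in which the tool goes at most 62.5 mm and 10.7 degrees, less where a joint would pass 70% of its speed; a pose out of reach is approached as far as the arm can. A call is refused whole if a number of a shift passes 62.5 or a number of a turn 10.7, either way. A call with a gripper value outside its range is refused whole. The fingers move at their own pace and stop on an object; "grip_force" is the grip in N (left out, the last holds). Time passes only in rows, so rows that do not move let the fingers close. It gives the time, the measured TCP pose, the force and the opening at its end, in the units of the state.
- manip.read_state(): the state, without advancing time (a new reading comes with each control period).
- camera(name): name is "scene" or "top" or "wrist"; returns a dict with "color" (384x512x3 uint8, red, green, blue), "z_map" (384x512 float32, mm along the optical axis (not along the pixel's ray), 0 where there is no reading), "fov_y" (degrees; the focal length in pixels is half the picture's height over the tangent of half this angle, whatever the lens; pixels are square), "cx", "cy" (the principal point, pixels), "k1" (the pictures are not rectified: a ray, as slopes to the right and down, at radius r is drawn at 1 + k1 r^2 times it, then the intrinsics apply), "world_from_camera" (4x4, takes a point from camera to world coordinates); the wrist camera has in their place "tool_from_camera" (4x4, takes a point from camera to tool coordinates, whose origin is the TCP and whose axes are the flange's). Camera axes: x right, y up, looking along -z (the intrinsics and any distortion apply to the point x, -y, -z); pixel columns grow to the right and rows downward; lengths in mm; the calibration is good to about 2 mm. A picture is of the moment at which its call begins: read the wrist's pose just before it.
- manip.sign_off(): hands the job in, once; it reports no verdict.
Trained networks look in the newest picture that a camera, given by its name, has taken for a name from the list of things; names that differ only in an ending like _2 or _b are one class to them, and where a whole thing is asked for, a point or a joint stands for the part that bears it (a point fixed in the world has none). Each returns a list of dicts, best first, with "confidence" (0 to 1); they miss things now and then, are a little off and sometimes report something else, mostly with a low value. They report only what shows in the picture. A call takes as long as a camera call. They do not tell look-alikes from the thing itself.
- search_frame(name, camera): "at" ([x, y, z] in mm, in the coordinates of the camera as it stood for that picture, good to about 4 mm: the middle of the surface that is visible of it).
- masks_of(name, camera): "region" (384x512 bool, what is visible of it).
- tip_of(name, camera): "at" ([x, y, z] in mm, in the coordinates of the camera as it stood for that picture, good to about 4 mm: a listed point, or the origin of a listed thing).
The state is a dict: "clock": time; "joints": joint angles; "qd": joint speeds; "effort": joint torques, N m; "eef_pos": TCP position; "eef_rot": TCP orientation; "wrist_force": force on the tool from outside, world axes, zero at the start; "moment": the same for the moment, N m; "finger_gap": finger opening in mm.
Only numpy, scipy, OpenCV 4.12 (cv2) and the standard library are available. Lean on these libraries where they do the work, as an engineer would, in place of code of your own. Each camera call takes 0.05 s, during which the arm holds its last target. There are 200 camera calls.

## Task

Sort the five loose steel parts into the three trays: each part goes into the tray that has a sample of its kind welded on the ledge behind it (two tubes, two pipe flanges, one angle bracket). Stand every part upright and flat on the tray's floor, the way the sample stands, nothing on top of anything else, and leave the spray can and the hammer where they are.

Things in the scene. Friction and masses are not known exactly. Their poses are not given: they have to be found in the camera images.
- tube_a: Loose short steel tube standing on end: outer diameter 42 mm, wall 5 mm, 60 mm high, open through, 0.18 to 0.35 kg. Origin: centre of its lower end, z along the tube, up. The two tubes are alike.
- tube_b: Loose short steel tube standing on end: outer diameter 42 mm, wall 5 mm, 60 mm high, open through, 0.18 to 0.35 kg. Origin: centre of its lower end, z along the tube, up. The two tubes are alike.
- flange_a: Loose steel pipe flange lying on its disc, neck up: disc 64 mm diameter and 12 mm thick, round neck 34 mm diameter on top of it, 54 mm high overall, 0.28 to 0.56 kg. Origin: centre of the disc's underside, z up along the neck. The two flanges are alike.
- flange_b: Loose steel pipe flange lying on its disc, neck up: disc 64 mm diameter and 12 mm thick, round neck 34 mm diameter on top of it, 54 mm high overall, 0.28 to 0.56 kg. Origin: centre of the disc's underside, z up along the neck. The two flanges are alike.
- bracket: Loose steel angle bracket: foot plate 56 (its x) by 44 (its y) mm and 8 mm thick, flat on the table, with an upright plate 8 mm thick and 44 mm wide at its +x end; 60 mm high overall, 0.18 to 0.35 kg. Origin: centre of the foot's underside; z up; the upright plate's middle plane is 24 mm to +x of the origin and its faces look along x.
- tray_tubes: Fixed grey tray for tubes: floor 4 mm thick, inside 110 (x) by 170 (y) mm, walls 4 mm thick, 18 high. Beyond its +x wall a ledge 66 mm deep, 10 high, carries a welded sample, a tube, same size as the loose ones, standing 94 mm to +x of the origin, top 70 mm above the table. Origin: centre of the tray's underside (without ledge), at table height; z up; yaw up to 9 degrees.
- tray_flanges: Fixed grey tray for flanges: floor 4 mm thick, inside 110 (x) by 170 (y) mm, walls 4 mm thick, 18 high. Beyond its +x wall a ledge 66 mm deep, 10 high, carries a welded sample, a flange with its neck up, same size as the loose ones, standing 94 mm to +x of the origin, top 64 mm above the table. Origin: centre of the tray's underside (without ledge), at table height; z up; yaw up to 9 degrees.
- tray_brackets: Fixed grey tray for brackets: floor 4 mm thick, inside 110 (x) by 170 (y) mm, walls 4 mm thick, 18 high. Beyond its +x wall a ledge 66 mm deep, 10 high, carries a welded sample, a bracket with its upright plate on the far side, same size as the loose ones, standing 94 mm to +x of the origin, top 70 mm above the table. Origin: centre of the tray's underside (without ledge), at table height; z up; yaw up to 9 degrees.
- spray_can: Bystander: an upright white metal spray can with a grey band and a small black nozzle, 60 mm diameter, 150 mm high, at the left of the work (+y). Origin: centre of its base.
- hammer: Bystander: a hammer 260 mm long lying on the table at the right of the work (-y), head away from the robot. Origin: at table height under the hammer's middle.
Things that resemble listed ones, but are neither listed nor needed, are in the scene too. Leave any brown or red look-alike of the flange_b alone.

How it is judged:
By the outcome, as a careful person would: the job done as asked, in the order asked, and still so for the second after the job is handed in, with the robot touching nothing.
It also fails if it takes over 109 s, if anything falls off the work surface, if the arm or the gripper's body presses on something with over 40 N, if the wrist force passes 120 N, or if a joint passes its speed limit or range.

## Working session

There is one attempt and no reset: what is moved stays moved. The work goes in short steps, Python scripts to look and compute and a tool call to move; the robot and the scene stay as the last step left them, time stands still between calls to the robot, and variables do not carry over. Pictures are saved under pics/ and viewed, about 12 in all and at most 16, crops included, and the job is handed in when it is done.

Besides the shell and the picture viewer there is one more tool, called after "Request:" in YAML: its name, and indented under it one key for each argument. send_rows: Moves the arm, as the interface text tells. Its arguments: {"type":"object","properties":{"plan":{"type":"array"},"grip_force":{"type":"number"}},"required":["plan"]}

```bash
ls; mkdir -p pics; cat > h.py <<'E'
import numpy as np, cv2
from cell import manip, camera, search_frame, masks_of, tip_of
def K(c):
    f=192/np.tan(np.radians(c["fov_y"])/2); return f
def cloud(c,T):
    f=K(c); v,u=np.mgrid[0:384,0:512].astype(float)
    xd=(u-c["cx"])/f; yd=(v-c["cy"])/f; x,y=xd.copy(),yd.copy()
    for _ in range(8):
        s=1+c["k1"]*(x*x+y*y); x=xd/s; y=yd/s
    z=c["z_map"]; P=np.stack([x*z,-y*z,-z,np.ones_like(z)],-1)
    W=P@T.T; W=W[...,:3]; W[z<=0]=np.nan; return W
def save(c,name,crop=None,s=1.5):
    im=c["color"][...,::-1]
    if crop: a,b,d,e=crop; im=im[b:e,a:d]
    cv2.imwrite("pics/"+name,cv2.resize(im,None,fx=s,fy=s,interpolation=cv2.INTER_CUBIC))
E
python3 - <<'E'
from h import *
print(manip.read_state(), manip.tip_reach)
for n in("top","scene"):
    c=camera(n); save(c,n+"1.png"); T=c["world_from_camera"]; print(n,T.round(2).tolist(),c["k1"])
    W=cloud(c,T); np.save(n+"1.npy",W)
    for k in("tube_a","flange_a","bracket","tray_tubes","tray_flanges","tray_brackets","spray_can","hammer"):
        for r in masks_of(k,n):
            m=r["region"]; v,u=np.nonzero(m); print(k,round(r["confidence"],2),"px",int(u.mean()),int(v.mean()),"n",m.sum(),"W",np.nanmedian(W[m],0).round(),"topz",np.nanpercentile(W[m][:,2],95).round())
E
```

```text
pics
{'clock': 0.0, 'joints': array([-1.37460945e+00,  3.00466267e-01,  1.52159892e+00, -1.16455978e-05,
        1.32069131e+00, -6.65920120e-02]), 'qd': array([ 0.00091935,  0.00060682,  0.00115817, -0.00043494, -0.00232413,
        0.00067877]), 'effort': array([ 1.25940158e-03, -5.31804264e+01, -3.52738094e+01,  7.08442647e-02,
        2.44195590e-02, -9.08706420e-05]), 'eef_pos': array([ 142.82130351, -530.87769017,  223.88142078]), 'eef_rot': array([-3.14043063e+00, -6.61908000e-05,  2.62781738e-01]), 'wrist_force': array([ 0.06427233,  0.46098607, -1.25134291]), 'moment': array([-0.0518624 , -0.04510797, -0.02397115]), 'finger_gap': 93.85973476463913} 19.0
top [[0.02, 1.0, -0.08, 362.79], [-1.0, 0.02, -0.01, -11.17], [-0.01, 0.08, 1.0, 1544.88], [0.0, 0.0, 0.0, 1.0]] -0.13747330564494448
tube_a 0.46 px 213 196 n 89 W [470. 134.  57.] topz 65.0
flange_a 0.89 px 325 239 n 333 W [ 339. -223.   14.] topz 56.0
flange_a 0.76 px 292 238 n 303 W [ 343. -120.   14.] topz 57.0
flange_a 0.66 px 289 202 n 317 W [ 455. -109.   14.] topz 58.0
flange_a 0.53 px 180 213 n 324 W [413. 233.  14.]
[... 704 characters left out ...]
z 60.0
flange_a 0.9 px 164 205 n 405 W [ 349. -232.   13.] topz 55.0
flange_a 0.68 px 217 212 n 353 W [ 467. -120.   16.] topz 55.0
flange_a 0.54 px 195 192 n 331 W [ 352. -130.   14.] topz 55.0
flange_a 0.5 px 300 160 n 303 W [423. 226.  15.] topz 54.0
bracket 0.93 px 182 230 n 319 W [ 474. -239.   25.] topz 61.0
tray_tubes 0.74 px 351 202 n 2779 W [649. 234.   7.] topz 56.0
tray_flanges 0.93 px 285 238 n 3540 W [643. -15.   7.] topz 37.0
tray_brackets 0.67 px 219 283 n 4295 W [ 665. -243.    8.] topz 28.0
tray_brackets 0.48 px 300 160 n 297 W [423. 226.  16.] topz 54.0
spray_can 0.6 px 349 123 n 627 W [421. 444.  81.] topz 135.0
hammer 0.87 px 111 272 n 1089 W [ 497. -462.   23.] topz 28.0
```

View pics/top1.png

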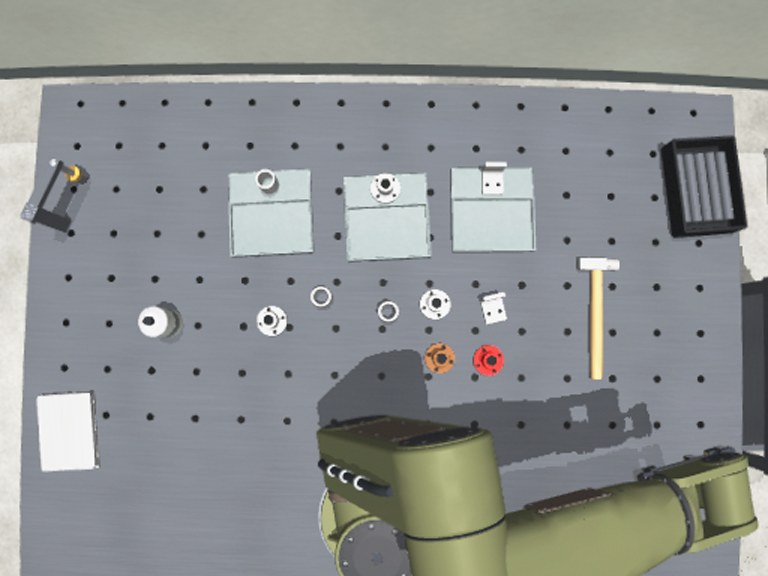

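View pics/scene1.png

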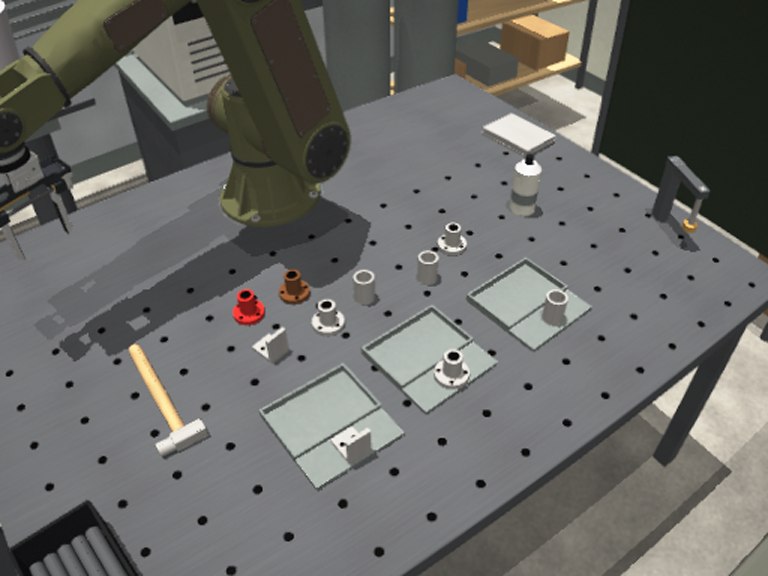

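Top picture (1.5x): the loose white flanges are at (271,320) and (434,304), and the tubes at (321,296) and (388,311). The bracket is at (493,308). The brown flange at (440,358) and the red one at (488,360) are look-alikes, so I leave them. The trays are, from left, tubes, flanges and brackets. The scene view agrees. Next I fit exact poses from the depth.

```bash
cat > fit.py <<'E'
from h import *
from scipy.optimize import least_squares
def circ(P,R):
    r=least_squares(lambda q:np.hypot(*(P-q).T)-R,P.mean(0),loss="soft_l1",f_scale=2); return r.x
E
python3 - <<'E'
from fit import *
for n in("top","scene"):
    W=np.load(n+"1.npy").reshape(-1,3); W=W[~np.isnan(W).any(1)]
    print(n,"table z",np.median(W[(abs(W[:,2])<15)&(W[:,0]>350)&(W[:,0]<550)&(abs(W[:,1])<300)][:,2]).round(1))
    for k,c in dict(tube1=(470,130),tube2=(446,-10),fl1=(418,230),fl2=(460,-112),brown=(345,-122),red=(342,-226)).items():
        P=W[np.hypot(W[:,0]-c[0],W[:,1]-c[1])<50]; top=P[P[:,2]>(52 if k[0]=='t' else 47)]
        mid=(top[:,:2].max(0)+top[:,:2].min(0))/2; e=np.ptp(top[:,:2],axis=0)
        o=""
        if k[0]!='t':
            d=P[(P[:,2]>7)&(P[:,2]<16)]; o=("disc mid",((d[:,:2].max(0)+d[:,:2].min(0))/2).round(),np.ptp(d[:,:2],axis=0).round())
        print(k,len(top),"mid",mid.round(),"ext",e.round(),"z",np.percentile(top[:,2],90).round(),o)
    P=W[np.hypot(W[:,0]-455,W[:,1]+237)<55]; t=P[P[:,2]>35].astype(np.float32); t60=P[P[:,2]>54].astype(np.float32)
    print("br plate",cv2.minAreaRect(t60[:,:2]),cv2.minAreaRect(t[:,:2]),"foot",cv2.minAreaRect(P[P[:,2]>5].astype(np.float32)[:,:2]))
    for k,c in dict(tt=(640,245),tf=(640,-4),tb=(660,-235)).items():
        P=W[(abs(W[:,0]-c[0])<150)&(abs(W[:,1]-c[1])<118)&(W[:,2]>5.5)&(W[:,2]<24)].astype(np.float32)
        print(k,cv2.minAreaRect(P[:,:2]))
E
```

```text
top table z 0.4
tube1 62 mid [465. 130.] ext [40. 38.] z 65.0 
tube2 61 mid [438. -11.] ext [37. 37.] z 63.0 
fl1 93 mid [415. 236.] ext [31. 33.] z 59.0 ('disc mid', array([419., 232.]), array([81., 88.]))
fl2 92 mid [ 455. -110.] ext [32. 31.] z 59.0 ('disc mid', array([ 459., -103.]), array([93., 77.]))
brown 91 mid [ 341. -122.] ext [31. 28.] z 58.0 ('disc mid', array([ 349., -124.]), array([89., 76.]))
red 95 mid [ 339. -226.] ext [31. 33.] z 57.0 ('disc mid', array([ 348., -220.]), array([83., 84.]))Traceback (most recent call last):
  File "<stdin>", line 13, in <module>
cv2.error: OpenCV(4.12.0) /io/opencv/modules/imgproc/src/convhull.cpp:143: error: (-215:Assertion failed) total >= 0 && (depth == CV_32F || depth == CV_32S) in function 'convexHull'
```

```bash
python3 - <<'E'
from fit import *
R=lambda P:[np.round(a,1) for a in cv2.minAreaRect(np.ascontiguousarray(P[:,:2],np.float32))]
for n in("top","scene"):
    W=np.load(n+"1.npy"); img=W
    W=W.reshape(-1,3); W=W[~np.isnan(W).any(1)]
    print(n,"table z",np.median(W[(abs(W[:,2])<15)&(W[:,0]>350)&(W[:,0]<550)&(abs(W[:,1])<300)][:,2]).round(1))
    for k,c in dict(tube1=(466,130),tube2=(440,-11),fl1=(415,234),fl2=(456,-110),tubeS=(736,230),flS=(730,-8)).items():
        P=W[np.hypot(W[:,0]-c[0],W[:,1]-c[1])<45]; zt=np.percentile(P[:,2],99); top=P[P[:,2]>zt-8]
        mid=(top[:,:2].max(0)+top[:,:2].min(0))/2
        print(k,len(top),"mid",mid.round(),"ext",np.ptp(top[:,:2],axis=0).round(),"z",zt.round())
    P=W[np.hypot(W[:,0]-455,W[:,1]+237)<55]
    print("br plate",R(P[P[:,2]>52]),R(P[P[:,2]>35]),"all",R(P[P[:,2]>5]))
    for k,c in dict(tt=(640,240),tf=(640,-4),tb=(660,-235)).items():
        P=W[(abs(W[:,0]-c[0])<150)&(abs(W[:,1]-c[1])<125)&(W[:,2]>7)&(W[:,2]<24)]
        d=np.hypot(*(P[:,None,:2]-P[None,:,:2]).transpose(2,0,1)); P=P[(d<12).sum(1)>4]
        print(k,R(P),len(P))
E
```

```text
top table z 0.4
tube1 50 mid [466. 130.] ext [38. 38.] z 65.0
tube2 57 mid [438. -11.] ext [37. 37.] z 63.0
fl1 70 mid [415. 235.] ext [31. 32.] z 60.0
fl2 71 mid [ 455. -110.] ext [31. 31.] z 60.0
tubeS 38 mid [711. 250.] ext [37. 39.] z 73.0
flS 76 mid [705.   0.] ext [33. 32.] z 69.0
br plate [array([ 471.7, -231.1]), array([ 7.7, 44.7]), np.float64(14.4)] [array([ 471.6, -230.8]), array([ 7.8, 45.4]), np.float64(14.8)] all [array([ 458.7, -235.6]), array([100. ,  96.8]), np.float64(0.0)]
tt [array([647.7, 244.7]), array([193.6, 197.6]), np.float64(2.6)] 1386
tf [array([639.8,  -3. ]), array([195.6, 193.7]), np.float64(5.3)] 1396
tb [array([ 659.6, -237. ]), array([191.9, 192.3]), np.float64(1.2)] 1527
scene table z -0.0
tube1 67 mid [465. 125.] ext [41. 44.] z 62.0
tube2 66 mid [437. -15.] ext [44. 39.] z 62.0
fl1 63 mid [414. 236.] ext [35. 36.] z 56.0
fl2 86 mid [ 457. -114.] ext [37. 33.] z 56.0
tubeS 59 mid [712. 249.] ext [38. 39.] z 71.0
flS 112 mid [704.  -4.] ext [33. 33.] z 66.0
br plate [array([ 472.6, -231.8]), array([11.4, 45. ]), np.float64(13.1)] [array([ 472.6, -231.5]), array([11.4, 46.6]), np.float64(13.1)] all [array([ 450. , -248.7]), array([64.4, 69.2]), np.float64(14.4)]
tt [array([649. , 245.5]), array([188.1, 182.6]), np.float64(3.5)] 1112
tf [array([642.5,  -8. ]), array([189.3, 181.9]), np.float64(4.0)] 1511
tb [array([ 663.3, -236.4]), array([188.2, 179.8]), np.float64(1.3)] 2087
```

Everything agrees with the given sizes. I'll do the bracket first: its plate centre is about (472,-231.5), and its yaw is about 14°.

Request:
send_rows:
  plan:
    - {"travel":[0,0,0],"delta_rot":[0,0,-9.9],"fingers":-1}
    - {"travel":[0,0,0],"delta_rot":[0,0,-9.9],"fingers":-1}
    - {"travel":[0,0,0],"delta_rot":[0,0,-9.9],"fingers":-1}
    - {"travel":[0,0,0],"delta_rot":[0,0,-9.9],"fingers":-1}
    - {"travel":[0,0,0],"delta_rot":[0,0,-9.9],"fingers":-1}
    - {"travel":[0,0,0],"delta_rot":[0,0,-9.9],"fingers":-1}
    - {"travel":[0,0,0],"delta_rot":[0,0,-9.9],"fingers":-1}
    - {"travel":[0,0,0],"delta_rot":[0,0,-9.9],"fingers":-1}
    - {"travel":[0,0,0],"delta_rot":[0,0,-9.9],"fingers":-1}
    - {"travel":[21,39,6],"delta_rot":[0,0,0],"fingers":-1}
    - {"travel":[21,39,6],"delta_rot":[0,0,0],"fingers":-1}
    - {"travel":[21,39,6],"delta_rot":[0,0,0],"fingers":-1}
    - {"travel":[21,39,6],"delta_rot":[0,0,0],"fingers":-1}
    - {"travel":[21,39,6],"delta_rot":[0,0,0],"fingers":-1}
    - {"travel":[21,39,6],"delta_rot":[0,0,0],"fingers":-1}
    - {"travel":[21,39,6],"delta_rot":[0,0,0],"fingers":-1}
    - {"travel":[21,39,6],"delta_rot":[0,0,0],"fingers":-1}
    - {"travel":[21,39,6],"delta_rot":[0,0,0],"fingers":-1}
    - {"travel":[21,39,6],"delta_rot":[0,0,0],"fingers":-1}

```text
clock: 3.28
eef_pos: [470.7, -231.0, 164.4]
eef_rot: [3.141, 0.0, 1.818]
wrist_force: [-0.1, -0.1, -0.2]
finger_gap: 93.7
```

```bash
cat >> h.py <<'E'
from scipy.spatial.transform import Rotation as Ro
def tool():
    s=manip.read_state(); T=np.eye(4); T[:3,:3]=Ro.from_euler("xyz",s["eef_rot"]).as_matrix(); T[:3,3]=s["eef_pos"]
    return s,T
def go(x,y,z):
    s,T=tool(); d=T[:3,:3].T@(np.array([x,y,z])-T[:3,3])
    print("t",round(s["clock"],2),"pos",s["eef_pos"].round(1),"yawdeg",np.degrees(s["eef_rot"]).round(1),"gap",round(s["finger_gap"],1),"F",s["wrist_force"].round(1)," travel->",d.round(1)); return d
def wrist(name=None):
    s,T=tool(); c=camera("wrist"); W=cloud(c,T@c["tool_from_camera"])
    if name: save(c,name)
    return c,W
E
python3 - <<'E'
from fit import *
go(472,-231.5,150)
c,W=wrist("w1.png"); W=W.reshape(-1,3)
W=W[~np.isnan(W).any(1)&(np.hypot(W[:,0]-460,W[:,1]+235)<50)]
for z in(30,45,52):
    P=np.ascontiguousarray(W[W[:,2]>z][:,:2],np.float32); print(z,len(P),P.mean(0) if len(P) else "", cv2.minAreaRect(P) if len(P) else "")
E
```

```text
t 3.27 pos [ 470.7 -231.   164.4] yawdeg [180.    0.  104.2] gap 93.7 F [-0.1 -0.1 -0.2]  travel-> [-0.8  1.2 14.4]
30 28325 [ 446.17828 -215.6518 ] ((456.4963073730469, -229.0358428955078), (93.48551177978516, 52.66004943847656), 11.33098030090332)
45 28304 [ 446.1644  -215.65651] ((456.4963073730469, -229.0358428955078), (93.48551177978516, 52.66004943847656), 11.33098030090332)
52 28295 [ 446.15848 -215.6585 ] ((456.4963073730469, -229.0358428955078), (93.48551177978516, 52.66004943847656), 11.33098030090332)
```

View pics/w1.png

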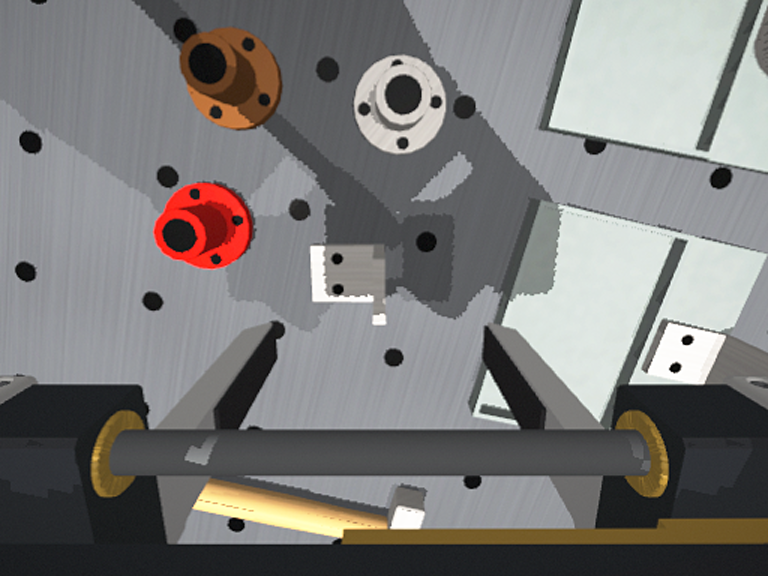

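Wrist view (1.5x): the bracket plate (379,280) runs along image vertical and sits midway between the fingers (265 and 500). The red and brown look-alikes and the white flange are well clear. I'll descend and grip.

Request:
send_rows:
  plan:
    - {"travel":[-0.8,1.2,20],"delta_rot":[0,0,0],"fingers":-1}
    - {"travel":[0,0,25],"delta_rot":[0,0,0],"fingers":-1}
    - {"travel":[0,0,25],"delta_rot":[0,0,0],"fingers":-1}
    - {"travel":[0,0,25],"delta_rot":[0,0,0],"fingers":-1}
    - {"travel":[0,0,17],"delta_rot":[0,0,0],"fingers":-1}
    - {"travel":[0,0,10],"delta_rot":[0,0,0],"fingers":-0.5}
    - {"travel":[0,0,0],"delta_rot":[0,0,0],"fingers":1}
    - {"travel":[0,0,0],"delta_rot":[0,0,0],"fingers":1}
    - {"travel":[0,0,0],"delta_rot":[0,0,0],"fingers":1}
    - {"travel":[0,0,0],"delta_rot":[0,0,0],"fingers":1}
    - {"travel":[0,0,0],"delta_rot":[0,0,0],"fingers":1}
    - {"travel":[0,0,0],"delta_rot":[0,0,0],"fingers":1}
    - {"travel":[0,0,0],"delta_rot":[0,0,0],"fingers":1}
  grip_force: 40

```text
clock: 4.95
eef_pos: [471.0, -232.6, 42.4]
eef_rot: [-3.142, -0.0, 1.818]
wrist_force: [-0.4, -0.2, 0.5]
finger_gap: 17.5
```

Request:
send_rows:
  plan:
    - {"travel":[0,0,0],"delta_rot":[0,0,0],"fingers":1}
    - {"travel":[0,0,0],"delta_rot":[0,0,0],"fingers":1}
    - {"travel":[0,0,0],"delta_rot":[0,0,0],"fingers":1}
    - {"travel":[0,0,-10],"delta_rot":[0,0,0],"fingers":1}
    - {"travel":[0,0,-20],"delta_rot":[0,0,0],"fingers":1}
    - {"travel":[0,0,-20],"delta_rot":[0,0,0],"fingers":1}
    - {"travel":[0,0,-10],"delta_rot":[0,0,6.5],"fingers":1}
    - {"travel":[0,0,0],"delta_rot":[0,0,6.5],"fingers":1}
    - {"travel":[0,0,0],"delta_rot":[0,0,0],"fingers":1}

```text
clock: 6.08
eef_pos: [471.1, -232.6, 103.0]
eef_rot: [3.141, 0.0, 1.592]
wrist_force: [-0.5, 0.6, -2.3]
finger_gap: 7.7
```

```bash
python3 -c "
from h import *
go(647.5,-237,102)"
```

```text
t 6.08 pos [ 471.1 -232.6  103. ] yawdeg [180.    0.   91.2] gap 7.7 F [-0.5  0.6 -2.3]  travel-> [ -8.1 176.3   1. ]
```

Request:
send_rows:
  plan:
    - {"travel":[-1.4,20,0],"delta_rot":[0,0,0],"fingers":1}
    - {"travel":[-1.4,35,0],"delta_rot":[0,0,0],"fingers":1}
    - {"travel":[-1.4,35,0],"delta_rot":[0,0,0],"fingers":1}
    - {"travel":[-1.4,35,0],"delta_rot":[0,0,0],"fingers":1}
    - {"travel":[-1.4,31,0],"delta_rot":[0,0,0],"fingers":1}
    - {"travel":[-1.1,20,0],"delta_rot":[0,0,0],"fingers":1}
    - {"travel":[0,0,0],"delta_rot":[0,0,0],"fingers":1}
    - {"travel":[0,0,15],"delta_rot":[0,0,0],"fingers":1}
    - {"travel":[0,0,20],"delta_rot":[0,0,0],"fingers":1}
    - {"travel":[0,0,14],"delta_rot":[0,0,0],"fingers":1}
    - {"travel":[0,0,5],"delta_rot":[0,0,0],"fingers":1}
    - {"travel":[0,0,0],"delta_rot":[0,0,0],"fingers":1}

```text
clock: 7.58
eef_pos: [647.1, -237.1, 48.2]
eef_rot: [-3.141, -0.0, 1.591]
wrist_force: [0.0, 0.4, -1.1]
finger_gap: 8.0
```

Request:
send_rows:
  plan:
    - {"travel":[0,0,1],"delta_rot":[0,0,0],"fingers":1}
    - {"travel":[0,0,0.8],"delta_rot":[0,0,0],"fingers":1}
    - {"travel":[0,0,0],"delta_rot":[0,0,0],"fingers":1}

```text
clock: 7.95
eef_pos: [647.2, -237.1, 46.9]
eef_rot: [3.141, 0.0, 1.591]
wrist_force: [-0.6, -0.3, -1.8]
finger_gap: 8.0
```

Request:
send_rows:
  plan:
    - {"travel":[0,0,0],"delta_rot":[0,0,0],"fingers":0.3}
    - {"travel":[0,0,0],"delta_rot":[0,0,0],"fingers":0.1}
    - {"travel":[0,0,0],"delta_rot":[0,0,0],"fingers":0.1}
    - {"travel":[0,0,0],"delta_rot":[0,0,0],"fingers":0.1}
    - {"travel":[0,0,-20],"delta_rot":[0,0,0],"fingers":0.1}
    - {"travel":[0,0,-40],"delta_rot":[0,0,0],"fingers":0.1}
    - {"travel":[0,0,-40],"delta_rot":[0,0,0],"fingers":-0.4}
    - {"travel":[0,0,0],"delta_rot":[0,0,0],"fingers":-0.4}

```text
clock: 8.95
eef_pos: [648.6, -237.7, 152.1]
eef_rot: [3.135, 0.003, 1.591]
wrist_force: [0.1, 0.4, -0.2]
finger_gap: 59.1
```

```bash
python3 -c "
from h import *
go(456,-112,120)"
```

```text
t 8.95 pos [ 648.6 -237.7  152.1] yawdeg [179.6   0.2  91.2] gap 59.1 F [ 0.1  0.4 -0.2]  travel-> [ 129.7 -190.2   30.4]
```

Request:
send_rows:
  plan:
    - {"travel":[14,-20,0],"delta_rot":[0,0,0],"fingers":-0.7}
    - {"travel":[24,-35,0],"delta_rot":[0,0,0],"fingers":-0.7}
    - {"travel":[27,-40,0],"delta_rot":[0,0,0],"fingers":-0.7}
    - {"travel":[27,-40,0],"delta_rot":[0,0,0],"fingers":-0.7}
    - {"travel":[24,-35,0],"delta_rot":[0,0,0],"fingers":-0.7}
    - {"travel":[13,-19,0],"delta_rot":[0,0,0],"fingers":-0.7}
    - {"travel":[0,0,0],"delta_rot":[0,0,0],"fingers":-0.7}
    - {"travel":[0,0,0],"delta_rot":[0,0,0],"fingers":-0.7}

```text
clock: 9.95
eef_pos: [456.3, -112.4, 146.9]
eef_rot: [3.141, 0.0, 1.591]
wrist_force: [0.2, 0.8, -0.4]
finger_gap: 79.8
```

```bash
python3 - <<'E'
from fit import *
go(456,-112,120)
c,W=wrist("w2.png"); W=W.reshape(-1,3)
W=W[~np.isnan(W).any(1)&(np.hypot(W[:,0]-456,W[:,1]+112)<45)]
for a,b in((7,16),(48,58)):
    P=np.ascontiguousarray(W[(W[:,2]>a)&(W[:,2]<b)][:,:2],np.float32)
    if len(P)>9: print(a,len(P),cv2.minEnclosingCircle(P),P.min(0),P.max(0))
print(np.histogram(W[:,2],bins=range(0,160,10)))
E
```

```text
t 9.95 pos [ 456.3 -112.4  146.9] yawdeg [180.    0.   91.2] gap 79.8 F [ 0.2  0.8 -0.4]  travel-> [ 0.4 -0.3 26.9]
7 1462 ((454.9031066894531, -110.68040466308594), 32.0050048828125) [ 423.57657 -142.64528] [486.367    -79.046974]
48 997 ((455.0396423339844, -110.58126831054688), 16.88597869873047) [ 438.9542  -127.30351] [471.91296  -94.037636]
(array([1791, 1451,   56,   60,   70,  979,    0,    0,    0,    0,    0,
          0,   37,  231,  287]), array([  0,  10,  20,  30,  40,  50,  60,  70,  80,  90, 100, 110, 120,
       130, 140, 150]))
```

View pics/w2.png

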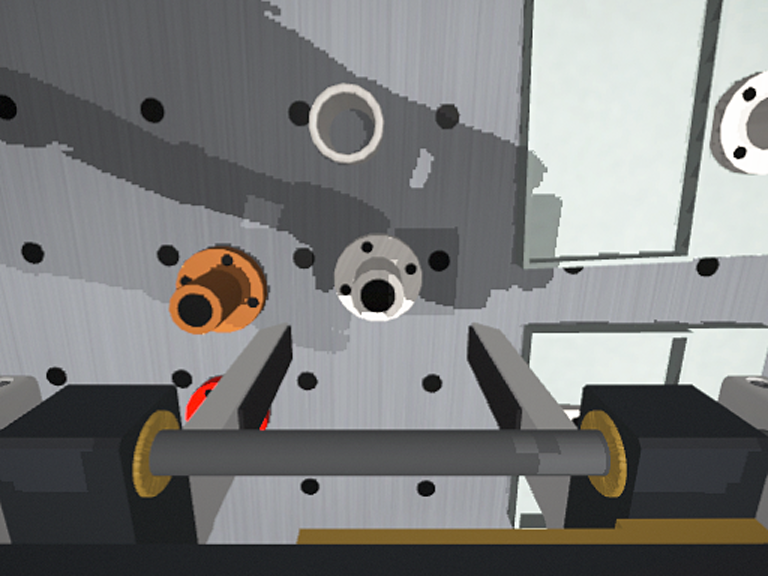

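Wrist view: the white flange (378,280) is between the fingers and the brown one (220,290) is outside them. The disc and neck fits give Ø64 and Ø34 at (455,-110.6), so this is the right part.

Request:
send_rows:
  plan:
    - {"travel":[1.7,-1.3,15],"delta_rot":[0,0,0],"fingers":-0.7}
    - {"travel":[0,0,25],"delta_rot":[0,0,0],"fingers":-0.7}
    - {"travel":[0,0,25],"delta_rot":[0,0,0],"fingers":-0.7}
    - {"travel":[0,0,25],"delta_rot":[0,0,0],"fingers":-0.5}
    - {"travel":[0,0,12],"delta_rot":[0,0,0],"fingers":-0.3}
    - {"travel":[0,0,5],"delta_rot":[0,0,0],"fingers":0}
    - {"travel":[0,0,0],"delta_rot":[0,0,0],"fingers":1}
    - {"travel":[0,0,0],"delta_rot":[0,0,0],"fingers":1}
    - {"travel":[0,0,0],"delta_rot":[0,0,0],"fingers":1}
    - {"travel":[0,0,0],"delta_rot":[0,0,0],"fingers":1}
    - {"travel":[0,0,0],"delta_rot":[0,0,0],"fingers":1}
  grip_force: 45

```text
clock: 11.38
eef_pos: [454.7, -110.4, 40.3]
eef_rot: [3.14, 0.0, 1.591]
wrist_force: [-0.2, 0.0, 5.8]
finger_gap: 33.2
```

Request:
send_rows:
  plan:
    - {"travel":[0,0,-10],"delta_rot":[0,0,0],"fingers":1}
    - {"travel":[0,0,-25],"delta_rot":[0,0,0],"fingers":1}
    - {"travel":[0,0,-25],"delta_rot":[0,0,0],"fingers":1}
    - {"travel":[0,0,0],"delta_rot":[0,0,0],"fingers":1}

```text
clock: 11.88
eef_pos: [454.8, -110.5, 101.0]
eef_rot: [3.139, 0.001, 1.591]
wrist_force: [-0.3, -0.6, -4.3]
finger_gap: 33.3
```

```bash
python3 -c "
from h import *
go(613,-51,100)"
```

```text
t 11.88 pos [ 454.8 -110.5  101. ] yawdeg [1.799e+02 1.000e-01 9.120e+01] gap 33.3 F [-0.3 -0.6 -4.3]  travel-> [ 56.3 159.4   1.4]
```

Request:
send_rows:
  plan:
    - {"travel":[7,20,0],"delta_rot":[0,0,0],"fingers":1}
    - {"travel":[11,31,0],"delta_rot":[0,0,0],"fingers":1}
    - {"travel":[12,34,0],"delta_rot":[0,0,0],"fingers":1}
    - {"travel":[12,34,0],"delta_rot":[0,0,0],"fingers":1}
    - {"travel":[9,25,0],"delta_rot":[0,0,0],"fingers":1}
    - {"travel":[5.3,15.4,0],"delta_rot":[0,0,0],"fingers":1}
    - {"travel":[0,0,0],"delta_rot":[0,0,0],"fingers":1}
    - {"travel":[0,0,15],"delta_rot":[0,0,0],"fingers":1}
    - {"travel":[0,0,20],"delta_rot":[0,0,0],"fingers":1}
    - {"travel":[0,0,14],"delta_rot":[0,0,0],"fingers":1}
    - {"travel":[0,0,5],"delta_rot":[0,0,0],"fingers":1}
    - {"travel":[0,0,1],"delta_rot":[0,0,0],"fingers":1}
    - {"travel":[0,0,1],"delta_rot":[0,0,0],"fingers":1}
    - {"travel":[0,0,0],"delta_rot":[0,0,0],"fingers":1}

```text
clock: 13.62
eef_pos: [612.7, -50.8, 44.3]
eef_rot: [3.141, 0.0, 1.591]
wrist_force: [-3.8, 0.9, 5.0]
finger_gap: 33.6
```

Request:
send_rows:
  plan:
    - {"travel":[0,0,0],"delta_rot":[0,0,0],"fingers":0}
    - {"travel":[0,0,0],"delta_rot":[0,0,0],"fingers":-0.2}
    - {"travel":[0,0,0],"delta_rot":[0,0,0],"fingers":-0.2}
    - {"travel":[0,0,0],"delta_rot":[0,0,0],"fingers":-0.2}
    - {"travel":[0,0,-20],"delta_rot":[0,0,0],"fingers":-0.2}
    - {"travel":[0,0,-35],"delta_rot":[0,0,0],"fingers":-0.2}
    - {"travel":[0,0,-35],"delta_rot":[0,0,0],"fingers":-0.2}
    - {"travel":[0,0,-15],"delta_rot":[0,0,0],"fingers":-0.7}
    - {"travel":[0,0,0],"delta_rot":[0,0,0],"fingers":-0.7}

```text
clock: 14.75
eef_pos: [612.8, -50.8, 149.6]
eef_rot: [3.14, 0.0, 1.591]
wrist_force: [-0.4, 1.7, -0.5]
finger_gap: 73.0
```

```bash
python3 -c "
from h import *
go(414.5,235.5,150)"
```

```text
t 14.75 pos [612.8 -50.8 149.6] yawdeg [179.9   0.   91.2] gap 73.0 F [-0.4  1.7 -0.5]  travel-> [ 290.3 -192.4   -0.8]
```

Request:
send_rows:
  plan:
    - {"travel":[20,-13,0],"delta_rot":[0,0,0],"fingers":-0.7}
    - {"travel":[35,-23,0],"delta_rot":[0,0,0],"fingers":-0.7}
    - {"travel":[40,-27,0],"delta_rot":[0,0,0],"fingers":-0.7}
    - {"travel":[40,-27,0],"delta_rot":[0,0,0],"fingers":-0.7}
    - {"travel":[40,-27,0],"delta_rot":[0,0,0],"fingers":-0.7}
    - {"travel":[40,-27,0],"delta_rot":[0,0,0],"fingers":-0.7}
    - {"travel":[35,-23,0],"delta_rot":[0,0,0],"fingers":-0.7}
    - {"travel":[25,-16,0],"delta_rot":[0,0,0],"fingers":-0.7}
    - {"travel":[15,-9.4,0],"delta_rot":[0,0,0],"fingers":-0.7}
    - {"travel":[0,0,0],"delta_rot":[0,0,0],"fingers":-0.7}
    - {"travel":[0,0,0],"delta_rot":[0,0,0],"fingers":-0.7}

```text
clock: 16.12
eef_pos: [414.7, 234.6, 148.4]
eef_rot: [-3.141, 0.0, 1.59]
wrist_force: [0.2, 0.2, -0.2]
finger_gap: 79.9
```

```bash
cat > w.py <<'E'
from fit import *
import sys
def look(x,y,r,bands,name):
    go(x,y,150)
    c,W=wrist(name); W=W.reshape(-1,3)
    W=W[~np.isnan(W).any(1)&(np.hypot(W[:,0]-x,W[:,1]-y)<r)]
    for a,b in bands:
        P=np.ascontiguousarray(W[(W[:,2]>a)&(W[:,2]<b)][:,:2],np.float32)
        if len(P)>9: q,rr=cv2.minEnclosingCircle(P); print(a,len(P),np.round(q,1),round(rr,1)); go(*q,40)
E
python3 -c "
from w import *
look(414.5,235.5,45,((7,16),(48,58)),'w3.png')"
```

```text
t 16.12 pos [414.7 234.6 148.4] yawdeg [-180.     0.    91.1] gap 79.9 F [ 0.2  0.2 -0.2]  travel-> [ 0.9 -0.2 -1.6]
7 1459 [413.6 238.2] 31.9
t 16.18 pos [414.7 234.6 148.4] yawdeg [-180.     0.    91.1] gap 80.1 F [-0.4  0.1 -0.4]  travel-> [  3.6  -1.  108.4]
48 987 [413.7 238.1] 16.9
t 16.18 pos [414.7 234.6 148.4] yawdeg [-180.     0.    91.1] gap 80.1 F [-0.4  0.1 -0.4]  travel-> [  3.6  -0.9 108.4]
```

View pics/w3.png

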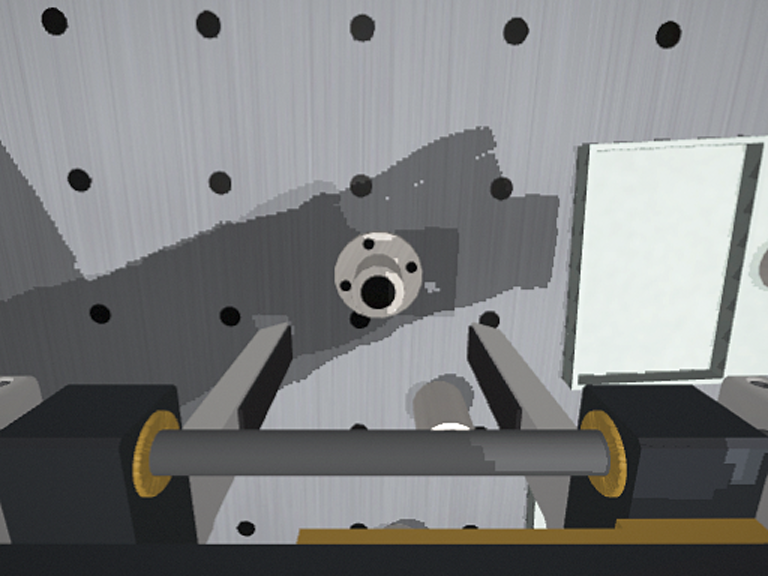

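Wrist view: the white flange (378,280) is alone between the fingers, with the tube behind at (440,410). The fit gives (413.7,238.2), Ø64/34.

Request:
send_rows:
  plan:
    - {"travel":[3.6,-0.9,15],"delta_rot":[0,0,0],"fingers":-0.7}
    - {"travel":[0,0,25],"delta_rot":[0,0,0],"fingers":-0.7}
    - {"travel":[0,0,25],"delta_rot":[0,0,0],"fingers":-0.7}
    - {"travel":[0,0,25],"delta_rot":[0,0,0],"fingers":-0.5}
    - {"travel":[0,0,13.4],"delta_rot":[0,0,0],"fingers":-0.3}
    - {"travel":[0,0,5],"delta_rot":[0,0,0],"fingers":0}
    - {"travel":[0,0,0],"delta_rot":[0,0,0],"fingers":1}
    - {"travel":[0,0,0],"delta_rot":[0,0,0],"fingers":1}
    - {"travel":[0,0,0],"delta_rot":[0,0,0],"fingers":1}
    - {"travel":[0,0,0],"delta_rot":[0,0,0],"fingers":1}
    - {"travel":[0,0,0],"delta_rot":[0,0,0],"fingers":1}

```text
clock: 17.55
eef_pos: [413.6, 239.0, 40.9]
eef_rot: [3.141, -0.0, 1.591]
wrist_force: [-0.7, -1.1, 6.1]
finger_gap: 33.2
```

Request:
send_rows:
  plan:
    - {"travel":[0,0,-10],"delta_rot":[0,0,0],"fingers":1}
    - {"travel":[0,0,-30],"delta_rot":[0,0,0],"fingers":1}
    - {"travel":[0,0,-40],"delta_rot":[0,0,0],"fingers":1}
    - {"travel":[0,0,-30],"delta_rot":[0,0,0],"fingers":1}
    - {"travel":[0,0,0],"delta_rot":[0,0,0],"fingers":1}

```text
clock: 18.18
eef_pos: [413.9, 239.2, 151.9]
eef_rot: [3.138, -0.001, 1.591]
wrist_force: [0.4, -0.0, -6.6]
finger_gap: 33.3
```

```bash
python3 -c "
from h import *
go(606,33,140)"
```

```text
t 18.18 pos [413.9 239.2 151.9] yawdeg [ 1.798e+02 -1.000e-01  9.120e+01] gap 33.3 F [ 0.4 -0.  -6.6]  travel-> [-210.   187.9   12.2]
```

Request:
send_rows:
  plan:
    - {"travel":[-15,13,0],"delta_rot":[0,0,0],"fingers":1}
    - {"travel":[-25,23,0],"delta_rot":[0,0,0],"fingers":1}
    - {"travel":[-32,29,0],"delta_rot":[0,0,0],"fingers":1}
    - {"travel":[-32,29,0],"delta_rot":[0,0,0],"fingers":1}
    - {"travel":[-32,29,0],"delta_rot":[0,0,0],"fingers":1}
    - {"travel":[-32,28,0],"delta_rot":[0,0,0],"fingers":1}
    - {"travel":[-26,23,0],"delta_rot":[0,0,0],"fingers":1}
    - {"travel":[-16,14,0],"delta_rot":[0,0,0],"fingers":1}
    - {"travel":[0,0,10],"delta_rot":[0,0,0],"fingers":1}
    - {"travel":[0,0,30],"delta_rot":[0,0,0],"fingers":1}
    - {"travel":[0,0,35],"delta_rot":[0,0,0],"fingers":1}
    - {"travel":[0,0,20],"delta_rot":[0,0,0],"fingers":1}
    - {"travel":[0,0,5],"delta_rot":[0,0,0],"fingers":1}
    - {"travel":[0,0,0],"delta_rot":[0,0,0],"fingers":1}

```text
clock: 19.92
eef_pos: [605.7, 32.9, 50.7]
eef_rot: [3.141, 0.0, 1.591]
wrist_force: [-0.1, -0.1, -4.9]
finger_gap: 33.6
```

Request:
send_rows:
  plan:
    - {"travel":[0,0,3.5],"delta_rot":[0,0,0],"fingers":1}
    - {"travel":[0,0,1],"delta_rot":[0,0,0],"fingers":1}
    - {"travel":[0,0,1],"delta_rot":[0,0,0],"fingers":1}
    - {"travel":[0,0,0],"delta_rot":[0,0,0],"fingers":1}

```text
clock: 20.42
eef_pos: [605.6, 32.7, 44.9]
eef_rot: [3.141, 0.0, 1.591]
wrist_force: [-0.3, 0.2, -5.0]
finger_gap: 33.2
```

Request:
send_rows:
  plan:
    - {"travel":[0,0,0],"delta_rot":[0,0,0],"fingers":0}
    - {"travel":[0,0,0],"delta_rot":[0,0,0],"fingers":-0.2}
    - {"travel":[0,0,0],"delta_rot":[0,0,0],"fingers":-0.2}
    - {"travel":[0,0,0],"delta_rot":[0,0,0],"fingers":-0.2}
    - {"travel":[0,0,-20],"delta_rot":[0,0,0],"fingers":-0.2}
    - {"travel":[0,0,-35],"delta_rot":[0,0,0],"fingers":-0.2}
    - {"travel":[0,0,-35],"delta_rot":[0,0,0],"fingers":-0.2}
    - {"travel":[0,0,-15],"delta_rot":[0,0,0],"fingers":-0.7}
    - {"travel":[0,0,0],"delta_rot":[0,0,0],"fingers":-0.7}

```text
clock: 21.55
eef_pos: [605.8, 32.7, 150.7]
eef_rot: [3.14, 0.0, 1.591]
wrist_force: [0.0, 0.3, -0.6]
finger_gap: 73.0
```

```bash
python3 -c "
from h import *
go(437.5,-12,150)"
```

```text
t 21.55 pos [605.8  32.7 150.7] yawdeg [179.9   0.   91.2] gap 73.0 F [ 0.   0.3 -0.6]  travel-> [ -41.3 -169.1    0.4]
```

Request:
send_rows:
  plan:
    - {"travel":[-4,-17,0],"delta_rot":[0,0,0],"fingers":-0.7}
    - {"travel":[-8,-34,0],"delta_rot":[0,0,0],"fingers":-0.7}
    - {"travel":[-9,-38,0],"delta_rot":[0,0,0],"fingers":-0.7}
    - {"travel":[-9,-36,0],"delta_rot":[0,0,0],"fingers":-0.7}
    - {"travel":[-7,-28,0],"delta_rot":[0,0,0],"fingers":-0.7}
    - {"travel":[-4.3,-16,0],"delta_rot":[0,0,0],"fingers":-0.7}
    - {"travel":[0,0,0],"delta_rot":[0,0,0],"fingers":-0.7}
    - {"travel":[0,0,0],"delta_rot":[0,0,0],"fingers":-0.7}

```text
clock: 22.55
eef_pos: [437.7, -11.9, 149.3]
eef_rot: [-3.141, -0.0, 1.591]
wrist_force: [-0.2, 0.6, -0.1]
finger_gap: 80.2
```

```bash
python3 -c "
from w import *
look(437.5,-12,45,((54,64),),'w4.png')"
```

```text
t 22.55 pos [437.7 -11.9 149.3] yawdeg [-180.    -0.    91.2] gap 80.2 F [-0.2  0.6 -0.1]  travel-> [-0.1 -0.2 -0.7]
54 732 [435.7 -11. ] 21.0
t 22.6 pos [437.8 -11.9 149.4] yawdeg [-180.    -0.    91.2] gap 79.9 F [ 0.8  0.1 -0.6]  travel-> [  0.9  -2.  109.4]
```

View pics/w4.png

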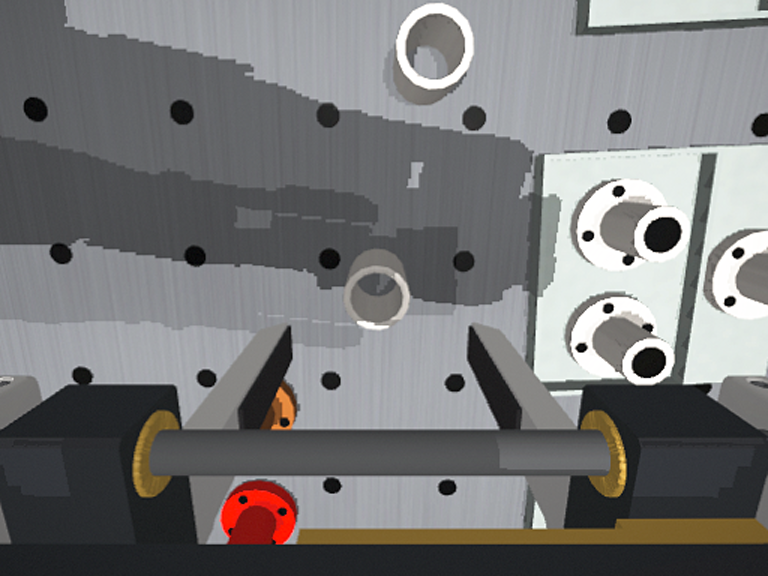

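Wrist view: both flanges stand flat in the middle tray at (620,225) and (620,340). The tube (377,297) is between the fingers, and the fit gives (435.7,-11), Ø42.

Request:
send_rows:
  plan:
    - {"travel":[0.9,-2,15],"delta_rot":[0,0,0],"fingers":-0.7}
    - {"travel":[0,0,25],"delta_rot":[0,0,0],"fingers":-0.7}
    - {"travel":[0,0,25],"delta_rot":[0,0,0],"fingers":-0.7}
    - {"travel":[0,0,25],"delta_rot":[0,0,0],"fingers":-0.5}
    - {"travel":[0,0,18],"delta_rot":[0,0,0],"fingers":-0.3}
    - {"travel":[0,0,6],"delta_rot":[0,0,0],"fingers":-0.2}
    - {"travel":[0,0,0],"delta_rot":[0,0,0],"fingers":1}
    - {"travel":[0,0,0],"delta_rot":[0,0,0],"fingers":1}
    - {"travel":[0,0,0],"delta_rot":[0,0,0],"fingers":1}
    - {"travel":[0,0,0],"delta_rot":[0,0,0],"fingers":1}

```text
clock: 23.85
eef_pos: [435.5, -11.2, 36.1]
eef_rot: [3.141, 0.0, 1.591]
wrist_force: [-0.0, 0.4, 1.5]
finger_gap: 41.3
```

Request:
send_rows:
  plan:
    - {"travel":[0,0,-10],"delta_rot":[0,0,0],"fingers":1}
    - {"travel":[0,0,-30],"delta_rot":[0,0,0],"fingers":1}
    - {"travel":[0,0,-40],"delta_rot":[0,0,0],"fingers":1}
    - {"travel":[0,0,-30],"delta_rot":[0,0,0],"fingers":1}
    - {"travel":[0,0,0],"delta_rot":[0,0,0],"fingers":1}

```text
clock: 24.48
eef_pos: [436.2, -11.2, 147.6]
eef_rot: [3.137, 0.001, 1.591]
wrist_force: [0.4, -0.8, -2.9]
finger_gap: 41.7
```

```bash
python3 -c "
from h import *
go(614,283,140)"
```

```text
t 24.48 pos [436.2 -11.2 147.6] yawdeg [179.8   0.   91.2] gap 41.7 F [ 0.4 -0.8 -2.9]  travel-> [290.6 183.7   8.2]
```

Request:
send_rows:
  plan:
    - {"travel":[16,10,0],"delta_rot":[0,0,0],"fingers":1}
    - {"travel":[30,19,0],"delta_rot":[0,0,0],"fingers":1}
    - {"travel":[38,24,0],"delta_rot":[0,0,0],"fingers":1}
    - {"travel":[40,25,0],"delta_rot":[0,0,0],"fingers":1}
    - {"travel":[40,26,0],"delta_rot":[0,0,0],"fingers":1}
    - {"travel":[40,26,0],"delta_rot":[0,0,0],"fingers":1}
    - {"travel":[38,24,0],"delta_rot":[0,0,0],"fingers":1}
    - {"travel":[30,19,0],"delta_rot":[0,0,0],"fingers":1}
    - {"travel":[18,11,0],"delta_rot":[0,0,0],"fingers":1}
    - {"travel":[0,0,10],"delta_rot":[0,0,0],"fingers":1}
    - {"travel":[0,0,30],"delta_rot":[0,0,0],"fingers":1}
    - {"travel":[0,0,35],"delta_rot":[0,0,0],"fingers":1}
    - {"travel":[0,0,20],"delta_rot":[0,0,0],"fingers":1}
    - {"travel":[0,0,4],"delta_rot":[0,0,0],"fingers":1}
    - {"travel":[0,0,0],"delta_rot":[0,0,0],"fingers":1}

```text
clock: 26.35
eef_pos: [613.8, 282.5, 47.4]
eef_rot: [3.141, -0.0, 1.591]
wrist_force: [-0.3, 0.3, -3.9]
finger_gap: 41.5
```

Request:
send_rows:
  plan:
    - {"travel":[0,0,4],"delta_rot":[0,0,0],"fingers":1}
    - {"travel":[0,0,2],"delta_rot":[0,0,0],"fingers":1}
    - {"travel":[0,0,1],"delta_rot":[0,0,0],"fingers":1}
    - {"travel":[0,0,0],"delta_rot":[0,0,0],"fingers":1}

```text
clock: 26.85
eef_pos: [613.5, 282.5, 40.1]
eef_rot: [3.141, -0.0, 1.591]
wrist_force: [-1.1, -0.2, 0.8]
finger_gap: 41.5
```

Request:
send_rows:
  plan:
    - {"travel":[0,0,0],"delta_rot":[0,0,0],"fingers":-0.1}
    - {"travel":[0,0,0],"delta_rot":[0,0,0],"fingers":-0.3}
    - {"travel":[0,0,0],"delta_rot":[0,0,0],"fingers":-0.3}
    - {"travel":[0,0,0],"delta_rot":[0,0,0],"fingers":-0.3}
    - {"travel":[0,0,-20],"delta_rot":[0,0,0],"fingers":-0.3}
    - {"travel":[0,0,-35],"delta_rot":[0,0,0],"fingers":-0.3}
    - {"travel":[0,0,-35],"delta_rot":[0,0,0],"fingers":-0.3}
    - {"travel":[0,0,-20],"delta_rot":[0,0,0],"fingers":-0.7}
    - {"travel":[0,0,0],"delta_rot":[0,0,0],"fingers":-0.7}

```text
clock: 27.98
eef_pos: [613.9, 282.7, 151.5]
eef_rot: [3.139, -0.001, 1.591]
wrist_force: [0.4, -0.0, -0.3]
finger_gap: 76.8
```

```bash
python3 -c "
from h import *
go(465,129,150)"
```

```text
t 27.98 pos [613.9 282.7 151.5] yawdeg [ 1.799e+02 -1.000e-01  9.120e+01] gap 76.8 F [ 0.4 -0.  -0.3]  travel-> [-150.7 -152.     0.9]
```

Request:
send_rows:
  plan:
    - {"travel":[-15,-15,0],"delta_rot":[0,0,0],"fingers":-0.7}
    - {"travel":[-27,-27,0],"delta_rot":[0,0,0],"fingers":-0.7}
    - {"travel":[-32,-32,0],"delta_rot":[0,0,0],"fingers":-0.7}
    - {"travel":[-32,-32,0],"delta_rot":[0,0,0],"fingers":-0.7}
    - {"travel":[-28,-29,0],"delta_rot":[0,0,0],"fingers":-0.7}
    - {"travel":[-17,-17,0],"delta_rot":[0,0,0],"fingers":-0.7}
    - {"travel":[0,0,0],"delta_rot":[0,0,0],"fingers":-0.7}
    - {"travel":[0,0,0],"delta_rot":[0,0,0],"fingers":-0.7}

```text
clock: 28.98
eef_pos: [464.9, 128.9, 149.3]
eef_rot: [-3.141, 0.0, 1.591]
wrist_force: [0.1, -0.3, -0.5]
finger_gap: 80.0
```

```bash
python3 -c "
from w import *
look(465,129,45,((54,64),),'w5.png')"
```

```text
t 28.98 pos [464.9 128.9 149.3] yawdeg [-180.     0.    91.2] gap 80.0 F [ 0.1 -0.3 -0.5]  travel-> [ 0.1  0.1 -0.7]
54 735 [464.2 129.4] 21.0
t 29.02 pos [465.  129.  149.3] yawdeg [-180.     0.    91.2] gap 80.1 F [-0.4 -0.1 -0.3]  travel-> [  0.4  -0.7 109.3]
```

View pics/w5.png

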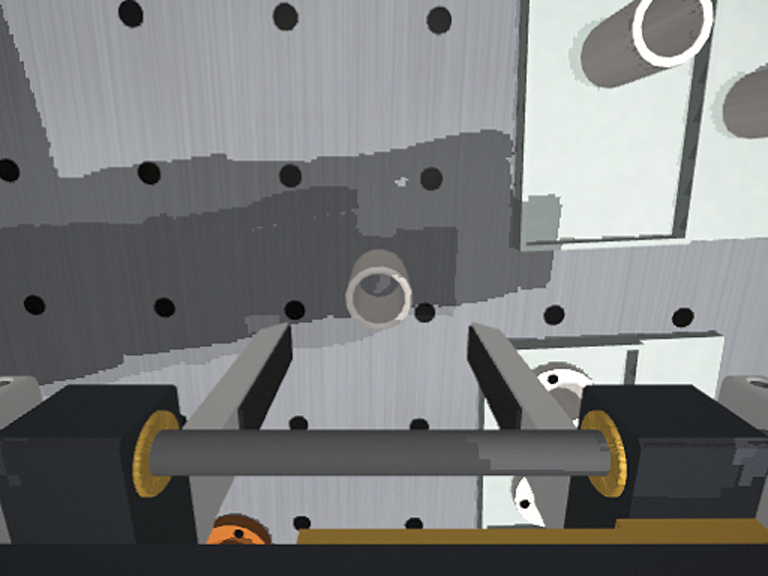

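Wrist view: the first tube stands in its tray at (610,55). The second tube (379,297) is centred between the fingers, with the fit at (464.2,129.4), Ø42.

Request:
send_rows:
  plan:
    - {"travel":[0.4,-0.7,15],"delta_rot":[0,0,0],"fingers":-0.7}
    - {"travel":[0,0,25],"delta_rot":[0,0,0],"fingers":-0.7}
    - {"travel":[0,0,25],"delta_rot":[0,0,0],"fingers":-0.7}
    - {"travel":[0,0,25],"delta_rot":[0,0,0],"fingers":-0.5}
    - {"travel":[0,0,18],"delta_rot":[0,0,0],"fingers":-0.3}
    - {"travel":[0,0,6],"delta_rot":[0,0,0],"fingers":-0.2}
    - {"travel":[0,0,0],"delta_rot":[0,0,0],"fingers":1}
    - {"travel":[0,0,0],"delta_rot":[0,0,0],"fingers":1}
    - {"travel":[0,0,0],"delta_rot":[0,0,0],"fingers":1}
    - {"travel":[0,0,0],"delta_rot":[0,0,0],"fingers":1}

```text
clock: 30.28
eef_pos: [464.1, 128.9, 36.2]
eef_rot: [3.141, -0.0, 1.591]
wrist_force: [-0.5, 0.9, 1.8]
finger_gap: 40.4
```

Request:
send_rows:
  plan:
    - {"travel":[0,0,-10],"delta_rot":[0,0,0],"fingers":1}
    - {"travel":[0,0,-25],"delta_rot":[0,0,0],"fingers":1}
    - {"travel":[0,0,-25],"delta_rot":[0,0,0],"fingers":1}
    - {"travel":[0,0,0],"delta_rot":[0,0,0],"fingers":1}

```text
clock: 30.78
eef_pos: [464.6, 129.0, 97.4]
eef_rot: [3.138, -0.001, 1.591]
wrist_force: [0.3, -0.3, -2.1]
finger_gap: 41.2
```

```bash
python3 -c "
from h import *
go(620,203,95)"
```

```text
t 30.77 pos [464.6 129.   97.4] yawdeg [179.8  -0.   91.2] gap 41.2 F [ 0.3 -0.3 -2.1]  travel-> [ 70.8 156.8   3. ]
```

Request:
send_rows:
  plan:
    - {"travel":[8,17,0],"delta_rot":[0,0,0],"fingers":1}
    - {"travel":[14,31,0],"delta_rot":[0,0,0],"fingers":1}
    - {"travel":[15,34,0],"delta_rot":[0,0,0],"fingers":1}
    - {"travel":[15,34,0],"delta_rot":[0,0,0],"fingers":1}
    - {"travel":[12,25,0],"delta_rot":[0,0,0],"fingers":1}
    - {"travel":[7,16,0],"delta_rot":[0,0,0],"fingers":1}
    - {"travel":[0,0,0],"delta_rot":[0,0,0],"fingers":1}
    - {"travel":[0,0,15],"delta_rot":[0,0,0],"fingers":1}
    - {"travel":[0,0,20],"delta_rot":[0,0,0],"fingers":1}
    - {"travel":[0,0,11],"delta_rot":[0,0,0],"fingers":1}
    - {"travel":[0,0,5],"delta_rot":[0,0,0],"fingers":1}
    - {"travel":[0,0,0],"delta_rot":[0,0,0],"fingers":1}

```text
clock: 32.28
eef_pos: [619.3, 203.0, 44.6]
eef_rot: [-3.141, 0.0, 1.591]
wrist_force: [0.2, 0.6, -1.7]
finger_gap: 40.9
```

Request:
send_rows:
  plan:
    - {"travel":[0,0,2.5],"delta_rot":[0,0,0],"fingers":1}
    - {"travel":[0,0,1],"delta_rot":[0,0,0],"fingers":1}
    - {"travel":[0,0,0.8],"delta_rot":[0,0,0],"fingers":1}
    - {"travel":[0,0,0],"delta_rot":[0,0,0],"fingers":1}

```text
clock: 32.78
eef_pos: [619.4, 203.0, 40.5]
eef_rot: [3.142, -0.0, 1.591]
wrist_force: [-1.0, 0.6, -2.3]
finger_gap: 40.7
```

Request:
send_rows:
  plan:
    - {"travel":[0,0,0],"delta_rot":[0,0,0],"fingers":-0.1}
    - {"travel":[0,0,0],"delta_rot":[0,0,0],"fingers":-0.3}
    - {"travel":[0,0,0],"delta_rot":[0,0,0],"fingers":-0.3}
    - {"travel":[0,0,0],"delta_rot":[0,0,0],"fingers":-0.3}
    - {"travel":[0,0,-20],"delta_rot":[0,0,0],"fingers":-0.3}
    - {"travel":[0,0,-35],"delta_rot":[0,0,0],"fingers":-0.3}
    - {"travel":[0,0,-40],"delta_rot":[0,0,0],"fingers":-0.3}
    - {"travel":[0,0,-40],"delta_rot":[0,0,0],"fingers":-0.3}
    - {"travel":[0,-40,-40],"delta_rot":[0,0,0],"fingers":-0.3}
    - {"travel":[0,-50,-30],"delta_rot":[0,0,0],"fingers":-0.3}
    - {"travel":[0,-50,0],"delta_rot":[0,0,0],"fingers":-0.3}
    - {"travel":[0,-50,0],"delta_rot":[0,0,0],"fingers":-0.3}
    - {"travel":[0,-40,0],"delta_rot":[0,0,0],"fingers":-0.3}
    - {"travel":[0,0,0],"delta_rot":[0,0,0],"fingers":-0.3}
    - {"travel":[0,0,0],"delta_rot":[0,0,0],"fingers":-0.3}

```text
clock: 34.65
eef_pos: [390.0, 198.5, 246.5]
eef_rot: [3.14, -0.001, 1.591]
wrist_force: [0.1, -0.2, -0.2]
finger_gap: 61.0
```

```bash
python3 - <<'E'
from h import *
go(0,0,0)
for n,cr in(("top",(100,80,430,280)),("scene",(80,110,430,350))):
    c=camera(n); save(c,n+"2.png",cr,2.2); W=cloud(c,c["world_from_camera"]); print(n)
    for k in("tube_a","flange_a","bracket","spray_can","hammer"):
        for r in masks_of(k,n):
            P=W[r["region"]]; print(k,round(r["confidence"],2),np.nanmedian(P,0).round(),"topz",np.nanpercentile(P[:,2],95).round())
E
```

```text
t 34.65 pos [390.  198.5 246.5] yawdeg [179.9  -0.   91.2] gap 61.0 F [ 0.1 -0.2 -0.2]  travel-> [-190.7 -394.4  245.7]
top
tube_a 0.62 [621. 200.  54.] topz 66.0
tube_a 0.45 [616. 283.  36.] topz 67.0
flange_a 0.89 [ 341. -121.   14.] topz 58.0
flange_a 0.7 [ 338. -223.   14.] topz 57.0
flange_a 0.67 [611. -50.  19.] topz 61.0
flange_a 0.59 [602.  33.  19.] topz 61.0
bracket 0.71 [603.  31.  19.] topz 61.0
bracket 0.6 [ 631. -234.   13.] topz 65.0
spray_can 0.62 [404. 447. 118.] topz 148.0
hammer 0.94 [ 463. -457.   23.] topz 30.0
scene
tube_a 0.83 [627. 192.  46.] topz 64.0
tube_a 0.51 [621. 270.  45.] topz 64.0
tube_a 0.28 [623. -61.  18.] topz 59.0
flange_a 0.96 [623. -61.  18.] topz 59.0
flange_a 0.62 [616.  20.  19.] topz 60.0
flange_a 0.58 [ 353. -130.   15.] topz 55.0
flange_a 0.58 [ 349. -233.   13.] topz 55.0
bracket 0.76 [ 650. -242.   28.] topz 64.0
spray_can 0.89 [419. 445.  78.] topz 137.0
hammer 0.77 [ 510. -462.   24.] topz 28.0
```

View pics/scene2.png

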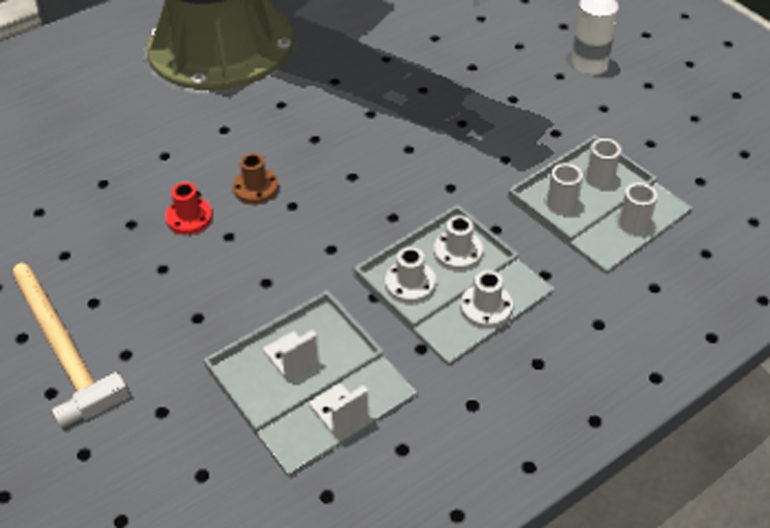

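View pics/top2.png

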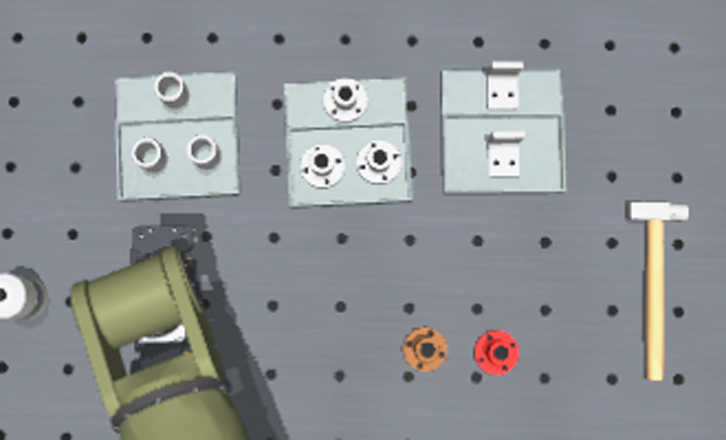

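Both views show all five parts standing upright and flat in the right trays: tubes at (147,152) and (204,150), flanges at (322,165) and (380,162), bracket at (505,157) in the top crop. The look-alikes, can and hammer have not moved, and the robot is clear.

```bash
python3 -c "
from h import *
print(manip.sign_off())"
```

```text
the job is handed in; nothing more can be done
None
```

All five parts are sorted and the job is handed in, at about 35 s of the 109 s allowed. The bracket, both white flanges and both tubes each stand upright and flat in the tray with their matching sample.

- **Final views:** top and scene pictures show every part inside its tray with nothing stacked. Part tops measured 64–67 mm for the tubes and bracket and 59–61 mm for the flanges, against 64 and 58 mm expected on the tray floor, within the depth noise.
- **Left alone:** the brown and red look-alikes and the spray can measured within about 2 mm of where they started. The hammer's measured middle differed by up to 13 mm along its length, but the pictures show it in the same place. I put that down to the hammer's visible-area outline changing.
- **Disagreements:** in the last pictures the networks also labelled one flange as a "bracket" (0.71) and another as a "tube" (0.28). The pictures show both are flanges.
- **Forces:** wrist force readings stayed under about 7 N, and the gripper was clear of everything at hand-in.

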